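# Fetch a lens tube from the covered carousel for the laser chassis

## Task

Crank the revolving carousel round until the yellow lens tube stands in the middle of the hood's open front, then take it out under the edge of the clear hood without knocking the hood, and set it down gently, upright and fully on the round aluminium pad in the blue laser chassis. Leave the other lens tubes standing in their bins, and let go of everything.

Things in the scene. Friction and masses are not known exactly. Their poses are not given: they have to be found in the camera images.
- stand: fixed base of the carousel, an aluminium plate 350 x 360 mm, 6 mm high; origin on the carousel's vertical axis at table level; its -x looks roughly towards the robot and is the side where the hood is open
- hood: fixed clear hood on the stand, same origin and axes, open at -x, closed elsewhere. Roof 150 to 156 mm above the table from its blue front edge at x -97 mm back to +175 mm; sides at y +-178 mm with 12 mm posts at x -78 mm. The edge hangs over the front bin and blocks a gripper held straight down: lean it about 30 degrees, its body out of the opening
- platter (a joint): angle of the white revolving platter, rad, counter-clockwise from above; turns freely either way (friction about 0.1 N m, no detents) and stays put. 300 mm across, six 60 degree bins, floor 20 mm above the table, dividers and 4 mm rim end at 32 mm. At 0 the middle of one bin and the crank arm both point to the stand's -x. The tubes in the bins turn with it
- crank_mid (a point): middle of the black crank grip above the hood, 203 mm above the table: an upright cylinder 22 mm across spanning 180 to 226 mm that spins freely on its pin, 65 mm from the carousel's axis. The crank arm below it, 22 mm wide, lies at 168 to 178 mm. Moving the grip round the axis turns the platter one to one
- lens_yellow: loose round yellow lens tube standing in a carousel bin: 55 mm tall, 30 mm across, black foot 34 mm across and 8 mm high, yellow body, small glass disc on top, about 90 g; origin at the centre of its underside, z up. The one to fetch; it starts near 100 mm from the carousel's axis, well away from the opening
- lens_blue: loose round blue lens tube standing in a carousel bin: 55 mm tall, 30 mm across, black foot 34 mm across and 8 mm high, blue body, small glass disc on top, about 90 g; origin at the centre of its underside, z up. Bystander: stays upright in its bin
- lens_green: loose round green lens tube standing in a carousel bin: 55 mm tall, 30 mm across, black foot 34 mm across and 8 mm high, green body, small glass disc on top, about 90 g; origin at the centre of its underside, z up. Bystander: stays upright in its bin
- lens_red: loose round red lens tube standing in a carousel bin: 55 mm tall, 30 mm across, black foot 34 mm across and 8 mm high, red body, small glass disc on top, about 90 g; origin at the centre of its underside, z up. Bystander: stays upright in its bin
- chassis: fixed open blue laser chassis, 130 x 160 mm (x, y), floor 8 mm high, walls 26 mm high on both y sides and at +x, open at -x; origin at the centre of its underside
- pad (a point): centre of the top of the round flat aluminium pad in the chassis, 50 mm across, 30 mm above the table, 10 mm from the chassis centre towards its -x; a red dot marks it; no rim
Mind the look-alikes: they are no part of the job. Of the things that look like the chassis, the larger one is meant.

How it is judged (in metres and radians):
On the way, in this order (a step that is already met when the one before it is completed fails the run):
1. the yellow tube, still standing in its bin, has been turned to the middle of the opening (within 25 mm to either side of the stand's centre line) and the carousel has stopped (x of lens_yellow in the frame of stand below -0.075 m and y of lens_yellow in the frame of stand between -0.025 and 0.025 m and height (world z) of lens_yellow below 0.03 m and velocity of joint platter between -0.1 and 0.1 rad/s), for 0.2 s.
2. the yellow tube is lifted clear of its bin in the fingers (height (world z) of lens_yellow above 0.05 m and contact force between the fingers and lens_yellow above 0.5 N), for 0.1 s.
At the end, for the whole second after the job is handed in: the yellow tube stands upright (within 6 degrees) and still on the pad, its centre within 10 mm of the pad's centre (its whole body over the pad), let go; the blue, green and red tubes stand upright in the carousel's bins (horizontal distance between lens_yellow and pad below 0.01 m and z of lens_yellow in the frame of chassis between 0.026 and 0.034 m and angle between lens_yellow's own z axis and vertical below 0.1 rad and linear speed of lens_yellow below 0.02 m/s and contact force between the fingers and lens_yellow below 0.05 N and angle between each of lens_blue, lens_green, lens_red's own z axis and vertical below 0.3 rad and horizontal distance between each of lens_blue, lens_green, lens_red and stand below 0.14 m and height (world z) of each of lens_blue, lens_green, lens_red below 0.04 m); the robot touches nothing.
It fails at once if the clear hood or its frame is knocked hard (over 15 N) (contact force between any of the fingers, the arm and hood above 15 N).
It fails at once if another lens tube is tipped over or leaves its bin (not (angle between each of lens_blue, lens_green, lens_red's own z axis and vertical below 0.3 rad and horizontal distance between each of lens_blue, lens_green, lens_red and stand below 0.14 m and height (world z) of each of lens_blue, lens_green, lens_red below 0.04 m)).
It fails at once if the yellow lens tube is let go more than 15 mm above the pad (contact force between the fingers and lens_yellow below 0.05 N and horizontal distance between lens_yellow and pad below 0.05 m and z of lens_yellow in the frame of chassis above 0.045 m).
It also fails if it takes over 51 s, if anything falls off the work surface, if the arm or the gripper's body presses on something with over 40 N, if the wrist force passes 120 N, or if a joint passes its speed limit or range.

## Robot

A 6-joint arm with a two-finger parallel gripper is mounted at the origin on the work surface. World frame = base frame: x ahead of the robot, y to its left, z up, the work surface at z = 0. Lengths are in m, angles in degrees, forces in N, time in s.
With the tool pointing down it reaches from about 0.4 to 0.825 m from the base axis. Payload 7 kg.
Tool frame: the origin (TCP) lies midway between the tips of the shut fingers; the grasp point (between the pads) lies 19 mm behind it; z points along the fingers, y is the line along which they close (so a half turn about z gives the same grasp; the last joint's range is limited). The gripper opens to 88 mm and grips with 3 to 60 N. Pads are 19 mm wide; open, the fingers measure 130 mm over their backs; the gripper's body (78 mm by 193 mm) begins 47 mm behind the grasp point.
Start: joints at [-59.754, 20.546, 0.682, 0, -70.136, -16.507], TCP at [0.16, -0.656, 0.227] pointing down, gripper open.
Joint ranges: [-176.03, 176.03], [-82.01, 121.73], [-58.28, 71.71], [-173.87, 95.51], [-174.79, -0.11], [-173.66, 173.66]. Speed limits (degrees/s): [136.94, 136.94, 172.46, 180, 180, 180].

## Interface

Orientations are given as [roll, pitch, yaw] about the fixed x, y, z axes, in that order (R = Rz(yaw) Ry(pitch) Rx(roll)).
In Python, from plant import ctrl gives the robot as it stands. The module is installed in compiled form; this text tells all that it offers.
- The arm moves only by the tool send_rows, never from a script. Its argument "plan" is a list that holds one entry, the list of rows, each a list of 6 numbers: the shift along the tool's x, y, z in cm, then the turn, a rotation vector about the tool's x, y, z in degrees. A call has 1 to 8 rows; each row is the pose to reach, as a shift and turn from the pose commanded when the call began, along the tool's axes at that moment; what a row does not reach only later rows make up. A row lasts 1/12 s, in which the tool goes at most 41.7 mm and 7.16 degrees, less where a joint would pass 70% of its speed; a pose out of reach is approached as far as the arm can. A call with a gripper value outside its range is refused whole. "fingers" is the opening, from 0 (shut) to 1 (fully open), set as the call begins (left out, the last holds). The fingers move at their own pace and stop on an object; the grip force is fixed at half the most. Time passes only in rows, so rows that repeat a pose let the fingers close. It gives the time, the measured TCP pose, the force, the opening and the grip force at its end, in the units of the state.
- ctrl.get_obs(): the state, without advancing time (a new reading comes with each control period).
- ctrl.snapshot(name): name is "scene" or "side" or "wrist"; returns a dict with "img" (480x640x3 uint8, red, green, blue), "K" (3x3 intrinsics, pixels), "pose" (4x4, takes a point from camera to world coordinates). Camera axes: x right, y down, z forward; pixel columns grow to the right and rows downward; lengths in m; the calibration is good to about 2 mm. The wrist camera is an equidistant fisheye: a pixel r from the principal point sees the ray r / f radians off the axis. A picture is of the moment at which its call begins. There is no depth.
- ctrl.close_job(): hands the job in; it is judged then, once.
The state is a dict: "clock": time; "joint_pos": joint angles; "qvel": joint speeds; "tau": joint torques, N m; "tool_pos": TCP position; "orientation": TCP orientation; "force": force on the tool from outside, world axes, zero at the start; "moment": the same for the moment, N m; "opening": finger opening in m; "gripper_force": force on a finger pad.
Only numpy, scipy, OpenCV 4.12 (cv2) and the standard library are available. Lean on these libraries where they do the work, as an engineer would, in place of code of your own. Each camera call takes 0.05 s, during which the arm holds its last target. There are 200 camera calls.

## Working session

There is one attempt and no reset: what is moved stays moved. The work goes in short steps, Python scripts to look and compute and a tool call to move; the robot and the scene stay as the last step left them, time stands still between calls to the robot, and variables do not carry over. Pictures are saved under pics/ and viewed, at most 12 in all, crops included, and the job is handed in when it is done.

Besides the shell and the picture viewer there is one more tool, called after "Emit:" as name(argument=value, ...) on one line, values as JSON. send_rows: Moves the arm, as the interface text tells. Its arguments: {"type":"object","properties":{"plan":{"type":"array","items":{"type":"array","items":{"type":"array","items":{"type":"number"}}}},"fingers":{"type":"number"}},"required":["plan"]}

```bash
mkdir -p pics; python3 - <<'E'
from plant import ctrl
import cv2,numpy as np
print(ctrl.get_obs())
for n in ["scene","side","wrist"]:
    s=ctrl.snapshot(n); cv2.imwrite(f"pics/{n}0.png",s["img"][:,:,::-1]); np.savez(f"pics/{n}0.npz",**s); print(n,s["K"].round(1).tolist(),s["pose"].round(3).tolist())
E
```

```text
{'clock': 0.0, 'joint_pos': array([-5.97546576e+01,  2.05909449e+01,  6.33553088e-01, -1.91779315e-02,
       -7.01352790e+01, -1.65050111e+01]), 'qvel': array([ 0.02455715,  0.00342764, -0.01220628, -0.04809861,  0.02853233,
       -0.01221451]), 'tau': array([ 7.42756620e-04, -5.82722390e+01,  2.93063951e+01,  6.99760839e+00,
        6.91613270e-03, -1.00749439e-04]), 'tool_pos': array([ 0.16015899, -0.65522354,  0.2256295 ]), 'orientation': array([ 1.79906025e+02, -9.04452275e-03, -1.66266193e+02]), 'force': array([-0.73712871, -0.04201332, -0.27255427]), 'moment': array([ 0.0480449 ,  0.06598375, -0.06350601]), 'gripper_force': 0.0, 'opening': 0.08759602805161894}
scene [[469.5, 0.0, 319.3], [0.0, 469.5, 237.5], [0.0, 0.0, 1.0]] [[-0.993, -0.115, 0.032, 0.561], [-0.119, 0.937, -0.328, 0.289], [0.008, -0.33, -0.944, 0.957], [0.0, 0.0, 0.0, 1.0]]
side [[503.8, 0.0, 322.4], [0.0, 503.8, 232.9], [0.0, 0.0, 1.0]] [[0.741, -0.324, 0.588, -0.008], [-0.671, -0.355, 0.651, -0.61], [-0.003, -0.877, -0.481, 0.612], [0.0, 0.0, 0.0, 1.0]]
wrist [[371.6, 0.0, 316.8], [0.0, 371.6, 245.2], [0.0, 0.0, 1.0]] [[-0.238, 0.934, 0.265, 0.089], [0.971, 0.229, 0.065, -0.673], [-0.0, 0.272, -0.962, 0.384], [0.0, 0.0, 0.0, 1.0]]
```

View pics/scene0.png

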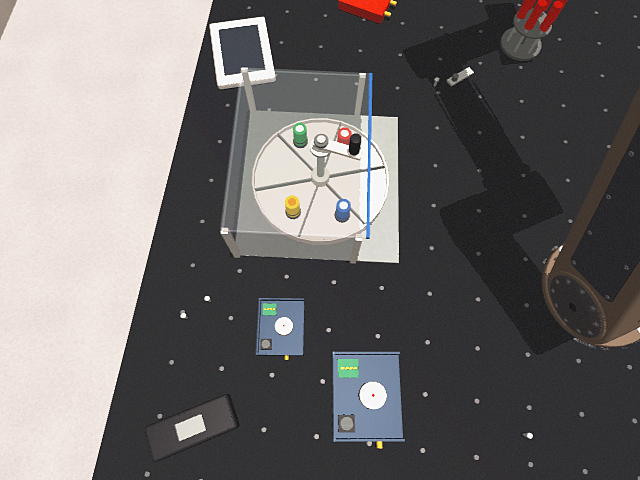

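View pics/side0.png

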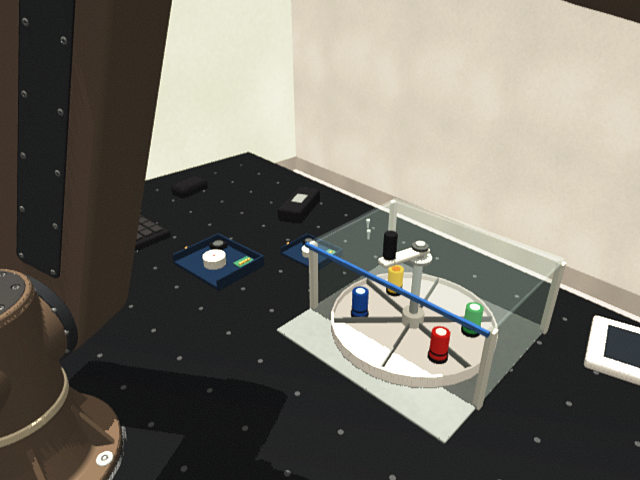

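The scene view shows the carousel around (320,180), with the crank grip at (355,144) and the blue edge at column 369. The yellow tube is at (292,206), and the large chassis has its red dot at (373,395). The side view agrees: the grip is at (390,245) and yellow at (396,278). Next I'll measure these.

```bash
cat > h.py <<'E'
import numpy as np,cv2
def load(n):
    s=np.load(f"pics/{n}.npz"); return s["img"],s["K"],s["pose"]
def ray(K,P,uv):
    d=P[:3,:3]@np.linalg.solve(K,[uv[0],uv[1],1.]); return P[:3,3],d
def plane(K,P,uv,z):
    o,d=ray(K,P,uv); return o+d*(z-o[2])/d[2]
def tri(rs):
    A=0;b=0
    for o,d in rs:
        d=d/np.linalg.norm(d);M=np.eye(3)-np.outer(d,d);A=A+M;b=b+M@o
    return np.linalg.solve(A,b)
def proj(K,P,X):
    c=P[:3,:3].T@(np.asarray(X)-P[:3,3]); c=K@c; return c[:2]/c[2]
def blobs(m,amin=15):
    n,l,st,c=cv2.connectedComponentsWithStats(m.astype(np.uint8))
    return [(c[i].round(1).tolist(),st[i].tolist()) for i in range(1,n) if st[i][4]>=amin]
E
python3 - <<'E'
from h import *
for n in ["scene0","side0"]:
    img,K,P=load(n); h=cv2.cvtColor(img,cv2.COLOR_RGB2HSV); H,S,V=[h[...,i].astype(int) for i in range(3)]
    y,x=np.mgrid[:480,:640]
    for nm,m in dict(yellow=(H>12)&(H<32)&(S>150)&(V>120),blue=(H>105)&(H<125)&(S>130)&(V>120),red=((H<8)|(H>172))&(S>150)&(V>110),green=(H>45)&(H<85)&(S>120)&(V>80)).items(): print(n,nm,blobs(m))
    blk=(V<30)
    if n=="scene0": blk&=(x>335)&(x<365)&(y>125)&(y<160)
    else: blk&=(x>375)&(x<405)&(y>225)&(y<265)
    print("grip",blobs(blk))
    if n=="scene0":
        # platter
        m=((S<40)&(V>185)&(x>245)&(x<395)&(y>110)&(y<245)).astype(np.uint8)
        m=cv2.morphologyEx(m,cv2.MORPH_CLOSE,np.ones((9,9)))
        c=max(cv2.findContours(m,0,1)[0],key=cv2.contourArea)[:,0]
        hull=cv2.convexHull(c)[:,0]
        Q=np.array([plane(K,P,p,0.032)[:2] for p in hull])
        A=np.c_[2*Q,np.ones(len(Q))]; s=np.linalg.lstsq(A,(Q**2).sum(1),rcond=None)[0]
        print("platter",s[:2],np.sqrt(s[2]+s[:2]@s[:2]), cv2.minEnclosingCircle(Q.astype(np.float32)))
    else:
        for p in [(413,318)]: print(p,plane(K,P,p,.03))
i,K,P=load("scene0")
for p,z in [((398,118),.006),((399,262),.006),((239,257),.006),((250,112),.006),((373,395),.03),((355,137),.226),((321,141),.18),((371,74),.156),((368,237),.156),((333,353),.026),((399,353),.026),((333,440),.026),((403,440),.026)]: print(p,z,plane(K,P,p,z).round(4))
E
python3 -c "
import cv2
a=cv2.imread('pics/scene0.png')[100:280,215:415];cv2.imwrite('pics/c0.png',cv2.resize(a,None,fx=3.3,fy=3.3,interpolation=2)) "
```

```text
scene0 yellow [([392.8, 2.2], [390, 0, 7, 6, 28]), ([387.0, 13.4], [384, 11, 7, 6, 28]), ([291.9, 204.7], [285, 196, 15, 19, 222]), ([286.5, 357.0], [285, 355, 4, 5, 20]), ([379.2, 444.8], [377, 442, 6, 7, 33])]
scene0 blue [([368.9, 150.1], [367, 73, 6, 165, 417]), ([342.7, 206.2], [336, 199, 14, 15, 83])]
scene0 red [([365.7, 8.0], [338, 0, 52, 23, 744]), ([525.1, 8.1], [517, 0, 19, 19, 192]), ([536.8, 12.9], [525, 0, 28, 30, 331]), ([552.4, 14.2], [540, 0, 28, 32, 338]), ([343.6, 135.4], [338, 128, 13, 17, 93])]
scene0 green [([299.3, 128.5], [293, 123, 13, 11, 61]), ([269.3, 306.8], [263, 306, 13, 3, 18]), ([268.9, 310.4], [263, 310, 13, 2, 18]), ([347.0, 359.2], [338, 359, 20, 3, 23]), ([346.4, 367.3], [338, 363, 20, 9, 59])]
grip [([354.0, 149.1], [349, 142, 12, 13, 59])]
platter [ 0.57136567 -0.17246467] 0.17917530514670615 ((0.5767059922218323, -0.18245479464530945), 0.2022232711315155)
side0 yellow [([244.1, 261.2], [239, 258, 11, 7, 19]), ([395.7, 274.7], [388, 265, 16, 22, 246])]
side0 blue [([396.9, 287.4], [305, 242, 185, 92, 555]), ([360.0, 291.5], [353, 287, 15, 9, 64]
[... 172 characters left out ...]
65, 303, 18, 23, 214]), ([468.9, 330.4], [463, 327, 14, 7, 40])]
grip [([389.3, 246.9], [383, 235, 14, 25, 284])]
(413, 318) [ 0.60822267 -0.17532633  0.03      ]
(398, 118) 0.006 [ 0.4437 -0.361   0.006 ]
(399, 262) 0.006 [ 0.4191 -0.008   0.006 ]
(239, 257) 0.006 [0.7558 0.022  0.006 ]
(250, 112) 0.006 [ 0.7925 -0.334   0.006 ]
(373, 395) 0.03 [0.4548 0.2646 0.03  ]
(355, 137) 0.226 [ 0.5446 -0.1618  0.226 ]
(321, 141) 0.18 [ 0.6065 -0.1736  0.18  ]
(371, 74) 0.156 [ 0.5242 -0.357   0.156 ]
(368, 237) 0.156 [ 0.5002 -0.0014  0.156 ]
(333, 353) 0.026 [0.5375 0.1969 0.026 ]
(399, 353) 0.026 [0.4106 0.1816 0.026 ]
(333, 440) 0.026 [0.5206 0.3509 0.026 ]
(403, 440) 0.026 [0.3935 0.3358 0.026 ]
```

View pics/c0.png

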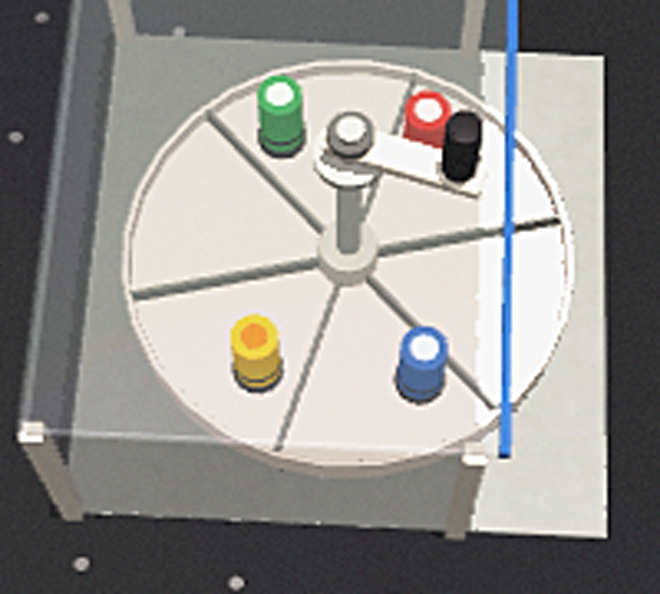

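```bash
cat >> h.py <<'E'
from scipy.spatial.transform import Rotation as Ro
C=np.array([.607,-.173]); YAW=3.95
def stand(p):
    a=np.radians(YAW); d=np.asarray(p)[:2]-C
    return np.array([np.cos(a)*d[0]+np.sin(a)*d[1],-np.sin(a)*d[0]+np.cos(a)*d[1]])
def pose(o): return np.array(o["tool_pos"]),Ro.from_euler("xyz",o["orientation"],degrees=True)
def rows(p0,R0,wps):
    """wps: list of (pos, Rotation, nrows); linear/slerp split; returns rounded rows from the start pose"""
    out=[];p,R=np.array(p0),R0
    for q,S,n in wps:
        for k in range(1,n+1):
            f=k/n; Rk=R*Ro.from_rotvec((R.inv()*S).as_rotvec()*f); pk=p+(np.array(q)-p)*f
            out.append(np.r_[(R0.inv().apply(pk-p0))*100,(R0.inv()*Rk).as_rotvec(degrees=True)].round(2).tolist())
        p,R=np.array(q),S
    return out
def tool(lean,yaw):  # lean deg outward, yaw = heading of stand-like +x
    return Ro.from_euler("z",yaw,degrees=True)*Ro.from_matrix(np.diag([-1.,1,-1]))*Ro.from_euler("y",-lean,degrees=True)
E
python3 - <<'E'
from h import *
a=load("scene0")[1:];b=load("side0")[1:]
for n,u,v,zt in [("yellow body",(291.9,204.7),(395.7,274.7),None),("grip",(354.5,144),(389.5,244.5),None)]:
    X=tri([ray(*a,u),ray(*b,v)]); s=stand(X); print(n,X.round(4),s.round(4),np.hypot(*s),np.degrees(np.arctan2(s[1],s[0])), proj(*a,X)-u)
for n,u,z in [("yel",(292.3,201.5),.075),("grip",(355.3,136.4),.226)]:
    X=plane(*a,u,z); s=stand(X); print(n,X.round(4),s.round(4),np.hypot(*s),np.degrees(np.arctan2(s[1],s[0])))
# side view: tops
for n,u,z in [("yelS",(396,268),.075),("gripS",(390,234.5),.226),("pad",(214,254),.03)]:
    X=plane(*b,u,z); s=stand(X); print(n,X.round(4),s.round(4),np.hypot(*s),np.degrees(np.arctan2(s[1],s[0])))
from plant import ctrl
p,R=pose(ctrl.get_obs()); T=tool(0,YAW); print(p,T.as_euler("xyz",degrees=True))
g=[.544,-.1615]
for r in rows(p,R,[([*g,.3],T,18),([*g,.187],T,5)]): print(r)
E
```

```text
yellow body [ 0.6566 -0.0884  0.0606] [0.0553 0.081 ] 0.09806647646940143 55.69308364474886 [-0.35949934 -0.40940737]
grip [ 0.5438 -0.1604  0.2046] [-0.0622  0.0169] 0.0644902498276001 164.76962848296833 [-0.0631719  -0.07534945]
yel [ 0.6543 -0.0886  0.075 ] [0.053  0.0809] 0.09673766190649222 56.75437179617587
grip [ 0.5441 -0.1631  0.226 ] [-0.062   0.0142] 0.06363181532190391 167.05989006163395
yelS [ 0.6591 -0.0871  0.075 ] [0.0579 0.0821] 0.10041600463870962 54.81459483465467
gripS [ 0.5396 -0.1636  0.226 ] [-0.0666  0.014 ] 0.06807288320184952 168.0896065610321
pad [0.4589 0.2687 0.03  ] [-0.1173  0.4508] 0.46584189604301374 104.58577828126056
[ 0.16021321 -0.65532811  0.22583971] [-180.      0.   -176.05]
[-2.72, 2.16, -0.41, 0.0, -0.0, 0.54]
[-5.44, 4.32, -0.82, 0.01, -0.0, 1.09]
[-8.17, 6.48, -1.23, 0.01, -0.0, 1.63]
[-10.89, 8.64, -1.64, 0.02, -0.0, 2.17]
[-13.61, 10.8, -2.05, 0.02, -0.0, 2.72]
[-16.33, 12.96, -2.46, 0.02, -0.0, 3.26]
[-19.06, 15.12, -2.87, 0.03, -0.0, 3.8]
[-21.78, 17.27, -3.28, 0.03, -0.01, 4.35]
[-24.5, 19.43, -3.69, 0.04, -0.01, 4.89]
[-27.22, 21.59, -4.1, 0.04, -0.01, 5.44]
[-29.95, 23.75, -4.5, 0.04, -0.01, 5.98]
[-32.67, 25.91, -4.91, 0.05, -0.01, 6.52]
[-35.39, 28.07, -5.32, 0.05, -0.01, 7.07]
[-38.11, 30.23, -5.73, 0.06, -0.01, 7.61]
[-40.84, 32.39, -6.14, 0.06, -0.01, 8.15]
[-43.56, 34.55, -6.55, 0.06, -0.01, 8.7]
[-46.28, 36.71, -6.96, 0.07, -0.01, 9.24]
[-49.0, 38.87, -7.37, 0.07, -0.01, 9.78]
[-49.01, 38.87, -5.11, 0.07, -0.01, 9.78]
[-49.01, 38.86, -2.85, 0.07, -0.01, 9.78]
[-49.01, 38.86, -0.59, 0.07, -0.01, 9.78]
[-49.01, 38.86, 1.67, 0.07, -0.01, 9.78]
[-49.01, 38.85, 3.93, 0.07, -0.01, 9.78]
```

Emit:
send_rows(plan=[[[-2.7,2.2,-0.9,0,0,0.5],[-5.4,4.3,-1.8,0,0,1.1],[-8.2,6.5,-2.7,0,0,1.6],[-10.9,8.6,-3.6,0,0,2.2],[-13.6,10.8,-4.5,0,0,2.7],[-16.3,13,-5.4,0,0,3.3],[-19.1,15.1,-6.3,0,0,3.8],[-21.8,17.3,-7.2,0,0,4.3]]], fingers=0.55)

```text
clock: 0.82
tool_pos: [0.3317, -0.4343, 0.2989]
orientation: [180.0, -0.0, -170.6]
force: [0.8, -0.7, 0.2]
opening: 0.0489
gripper_force: 0.0
```

Emit:
send_rows(plan=[[[-2.7,2.2,0,0,0,0.5],[-5.4,4.3,0,0,0,1.1],[-8.2,6.5,0,0,0,1.6],[-10.9,8.6,0,0,0,2.2],[-13.6,10.8,0,0,0,2.7],[-16.3,13,0,0,0,3.3],[-19.1,15.1,0,0,0,3.8],[-21.8,17.3,0,0,0,4.3]]])

```text
clock: 1.48
tool_pos: [0.5185, -0.2279, 0.2985]
orientation: [180.0, 0.0, -174.9]
force: [0.7, -0.8, -0.5]
opening: 0.0483
gripper_force: 0.0
```

```bash
python3 - <<'E'
from h import *
from plant import ctrl
o=ctrl.get_obs();p,R=pose(o); print(o["clock"],p,o["orientation"],o["opening"],o["joint_pos"].round(1))
T=tool(0,YAW)
g=[.5435,-.162]
for r in rows(p,R,[([*g,.27],T,3),([*g,.187],T,4)]): print(r)
E
```

```text
1.4833 [ 0.51849804 -0.22785642  0.29854175] [ 1.79995336e+02  2.24610302e-03 -1.74874526e+02] 0.04830630748762055 [ -3.9   8.1  -6.6  -0.  -75.3 -80.9]
[-1.03, 2.11, 0.95, 0.0, 0.0, 0.39]
[-2.05, 4.22, 1.9, 0.0, 0.0, 0.78]
[-3.08, 6.34, 2.85, 0.0, 0.0, 1.18]
[-3.08, 6.34, 4.93, 0.0, 0.0, 1.18]
[-3.08, 6.34, 7.0, 0.0, 0.0, 1.18]
[-3.08, 6.34, 9.08, 0.0, 0.0, 1.18]
[-3.08, 6.34, 11.15, 0.0, 0.0, 1.18]
```

Emit:
send_rows(plan=[[[-1.0,2.1,1.0,0,0,0.4],[-2.1,4.2,1.5,0,0,0.8],[-3.1,6.3,2,0,0,1.2],[-3.1,6.3,4.5,0,0,1.2],[-3.1,6.3,7,0,0,1.2],[-3.1,6.3,9,0,0,1.2],[-3.1,6.3,11,0,0,1.2],[-3.1,6.3,11,0,0,1.2]]])

```text
clock: 2.15
tool_pos: [0.5403, -0.1634, 0.1843]
orientation: [179.9, -0.4, -176.1]
force: [-0.4, -0.2, -1.9]
opening: 0.0478
gripper_force: 0.0
```

```bash
python3 - <<'E'
from h import *
from plant import ctrl
o=ctrl.get_obs();p,R=pose(o); print(o["clock"],p,o["orientation"],o["opening"])
s=ctrl.snapshot("wrist"); cv2.imwrite("pics/w1.png",s["img"][:,:,::-1])
E
```

```text
2.15 [ 0.54032107 -0.16337244  0.18428807] [ 179.91248524   -0.38947746 -176.09085157] 0.047839786211942494
```

View pics/w1.png

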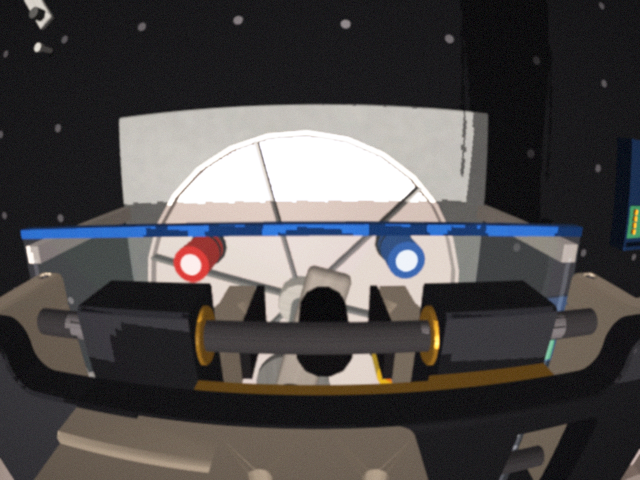

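The grip at (322,330) is centred between the fingers, so I'll close on it.

Emit:
send_rows(plan=[[[0,0,-0.3,0,0,0],[0,0,-0.3,0,0,0],[0,0,-0.3,0,0,0],[0,0,-0.3,0,0,0],[0,0,-0.3,0,0,0]]], fingers=0)

```text
clock: 2.62
tool_pos: [0.5433, -0.1639, 0.1927]
orientation: [-180.0, 0.1, -176.1]
force: [-0.7, -7.1, 3.8]
opening: 0.0214
gripper_force: 30.0
```

```bash
python3 - <<'E'
from h import *
from plant import ctrl
o=ctrl.get_obs();p,R=pose(o); print(o["clock"],p,o["orientation"],o["opening"],o["force"])
d=p[:2]-C; s=stand(p); print("r",np.hypot(*d),np.degrees(np.arctan2(s[1],s[0])))
a0=np.arctan2(d[1],d[0])
ang=np.cumsum(np.r_[1,2,3,[4.9]*22,4,3,2,1]); print(ang[-1],len(ang))
P=[np.r_[C+.065*np.array([np.cos(a0+np.radians(t)),np.sin(a0+np.radians(t))]),p[2]] for t in ang]
P=np.array(P); pc=np.r_[C+.065*np.array([np.cos(a0),np.sin(a0)]),p[2]]
for k in range(0,len(P),8):
    st=pc if k==0 else P[k-1]
    print((R.inv().apply(P[k:k+8]-st)[:,:2]*100).round(1).tolist())
E
```

```text
2.6167 [ 0.54332533 -0.16387117  0.19265248] [-1.79997488e+02  1.02859365e-01 -1.76059090e+02] 0.021429586462750373 [-0.66647385 -7.10764     3.77880102]
r 0.06432572842196524 167.89129038712366
123.80000000000005 29
[[0.0, -0.1], [0.1, -0.3], [0.1, -0.7], [0.1, -1.2], [0.1, -1.8], [0.1, -2.3], [-0.0, -2.9], [-0.2, -3.4]]
[[-0.2, -0.5], [-0.4, -1.0], [-0.7, -1.5], [-1.0, -2.0], [-1.4, -2.4], [-1.8, -2.8], [-2.2, -3.1], [-2.7, -3.4]]
[[-0.5, -0.3], [-1.0, -0.5], [-1.5, -0.7], [-2.0, -0.9], [-2.6, -1.0], [-3.1, -1.0], [-3.7, -1.0], [-4.3, -1.0]]
[[-0.5, 0.1], [-1.0, 0.2], [-1.3, 0.3], [-1.5, 0.4], [-1.6, 0.4]]
```

Emit:
send_rows(plan=[[[0,-0.1,0,0,0,0],[0.1,-0.3,0,0,0,0],[0.1,-0.7,0,0,0,0],[0.1,-1.2,0,0,0,0],[0.1,-1.8,0,0,0,0],[0.1,-2.3,0,0,0,0],[0,-2.9,0,0,0,0],[-0.2,-3.4,0,0,0,0]]])

```text
clock: 3.28
tool_pos: [0.5475, -0.1983, 0.1926]
orientation: [-180.0, 0.1, -176.0]
force: [-2.8, 1.6, 6.9]
opening: 0.0214
gripper_force: 30.0
```

Emit:
send_rows(plan=[[[-0.2,-0.5,0,0,0,0],[-0.4,-1.0,0,0,0,0],[-0.7,-1.5,0,0,0,0],[-1.0,-2.0,0,0,0,0],[-1.4,-2.4,0,0,0,0],[-1.8,-2.8,0,0,0,0],[-2.2,-3.1,0,0,0,0],[-2.7,-3.4,0,0,0,0]]])

```text
clock: 3.95
tool_pos: [0.5764, -0.2305, 0.1926]
orientation: [-179.9, 0.0, -176.1]
force: [-2.3, 0.4, 6.2]
opening: 0.0213
gripper_force: 30.0
```

```bash
python3 - <<'E'
from h import *
from plant import ctrl
o=ctrl.get_obs();p,R=pose(o); print(o["clock"],p,o["orientation"],o["opening"],o["force"])
d=p[:2]-C; s=stand(p); print("r",np.hypot(*d),np.degrees(np.arctan2(s[1],s[0]))-167.9)
E
```

```text
3.95 [ 0.57644992 -0.23053833  0.19262513] [-1.79949127e+02  1.21580938e-02 -1.76055599e+02] 0.021339332316683505 [-2.34643648  0.35456293  6.20514322]
r 0.06514573405996867 -289.81614497437
```

Turned 70° so far, and the contact forces stay low.

Emit:
send_rows(plan=[[[-0.5,-0.3,0,0,0,0],[-1.0,-0.5,0,0,0,0],[-1.5,-0.7,0,0,0,0],[-2.0,-0.9,0,0,0,0],[-2.6,-1.0,0,0,0,0],[-3.1,-1.0,0,0,0,0],[-3.7,-1.0,0,0,0,0],[-4.3,-1.0,0,0,0,0]]])

```text
clock: 4.62
tool_pos: [0.6201, -0.2374, 0.1926]
orientation: [-180.0, 0.0, -176.1]
force: [-2.9, 4.1, 9.1]
opening: 0.0215
gripper_force: 30.0
```

Emit:
send_rows(plan=[[[-0.5,0.1,0,0,0,0],[-1.0,0.2,0,0,0,0],[-1.3,0.3,0,0,0,0],[-1.5,0.4,0,0,0,0],[-1.6,0.4,0,0,0,0],[-1.6,0.4,0,0,0,0],[-1.6,0.4,0,0,0,0],[-1.6,0.4,0,0,0,0]]])

```text
clock: 5.28
tool_pos: [0.6363, -0.2319, 0.1927]
orientation: [-180.0, 0.1, -176.0]
force: [-1.5, 3.1, 6.1]
opening: 0.0218
gripper_force: 30.0
```

```bash
python3 - <<'E'
from h import *
from plant import ctrl
o=ctrl.get_obs();p,R=pose(o); print(o["clock"],p,o["orientation"],o["opening"],o["force"])
d=p[:2]-C; s=stand(p); print("r",np.hypot(*d),np.degrees(np.arctan2(s[1],s[0]))-167.9+360)
rs=[]
for n in ["scene","side"]:
    s=ctrl.snapshot(n); cv2.imwrite(f"pics/{n}1.png",s["img"][:,:,::-1]); np.savez(f"pics/{n}1.npz",**s)
    h=cv2.cvtColor(s["img"],cv2.COLOR_RGB2HSV); H,S,V=[h[...,i].astype(int) for i in range(3)]
    b=blobs((H>12)&(H<32)&(S>150)&(V>120),40); print(n,b)
E
```

```text
5.2833 [ 0.63629094 -0.23189641  0.19267046] [-1.79967136e+02  9.02455852e-02 -1.76043371e+02] 0.02177424813889275 [-1.53148436  3.05833231  6.07036991]
r 0.06577800937997223 124.5925285465438
scene [([363.1, 170.5], [359, 161, 8, 19, 121])]
side [([459.1, 199.1], [436, 191, 51, 18, 145]), ([383.1, 332.9], [374, 320, 19, 28, 444]), ([381.8, 349.6], [374, 345, 17, 8, 66])]
```

View pics/side1.png

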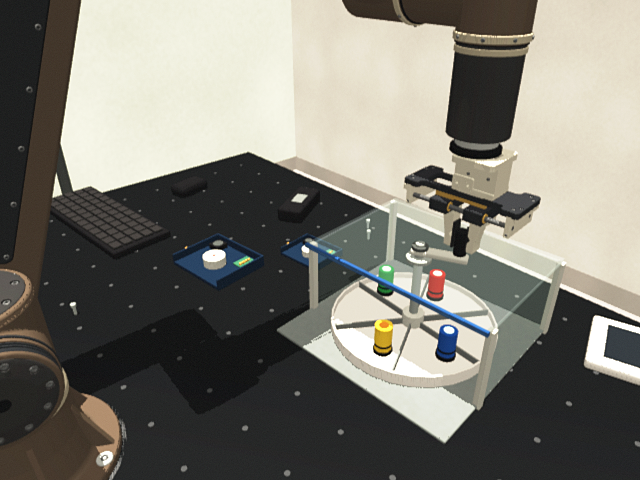

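The side view shows yellow at the opening at (383,335), and all the other tubes are still standing. I'll work out where it is.

```bash
python3 - <<'E'
from h import *
from plant import ctrl
a=load("scene1")[1:];b=load("side1")[1:]
print("top side",(X:=plane(*b,(383.5,323.5),.075)),stand(X)); X=plane(*b,(383,352),.02);print("foot side",X,stand(X))
print("scene",[ (X.round(4),stand(X).round(4)) for X in [plane(*a,(364,163),.075)]])
X=tri([ray(*a,(364.5,170.5)),ray(*b,(383.2,334.5))]);print("tri",X,stand(X))
o=ctrl.get_obs();p,R=pose(o)
T=tool(0,YAW)
# after up: retreat to pre-grasp
E
python3 -c "
import cv2
a=cv2.imread('pics/scene1.png')[100:280,260:420];cv2.imwrite('pics/c1.png',cv2.resize(a,None,fx=3.3,fy=3.3,interpolation=2)) "
```

```text
top side [ 0.51272863 -0.18503697  0.075     ] [-0.09487661 -0.00551441]
foot side [ 0.50824765 -0.19198449  0.02      ] [-0.09982553 -0.01213675]
scene [(array([ 0.5165, -0.1946,  0.075 ]), array([-0.0918, -0.0154]))]
tri [ 0.51206777 -0.18771666  0.05380781] [-0.09572049 -0.0081422 ]
```

View pics/c1.png

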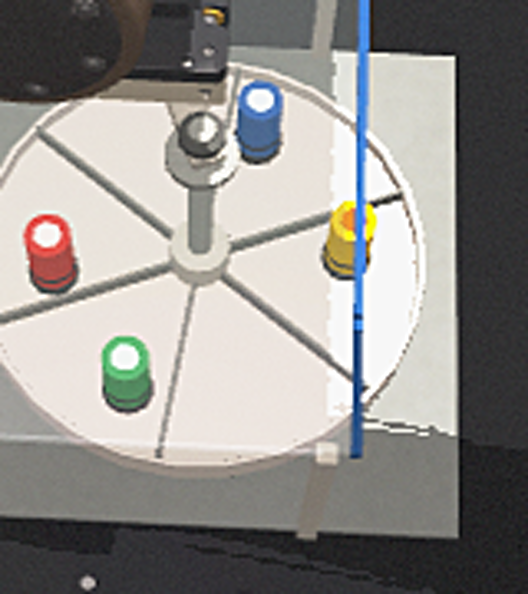

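Yellow's top is at crop (355,216), which is full-frame (367.6,165.5), so about stand (-0.097,-0.01). It's inside the limits. Next I release the crank and go to a leaning pre-grasp.

Emit:
send_rows(plan=[[[0,0,0,0,0,0],[0,0,0,0,0,0],[0,0,0,0,0,0],[0,0,0,0,0,0],[0,0,-2,0,0,0],[0,0,-5,0,0,0],[0,0,-8,0,0,0],[0,0,-11,0,0,0]]], fingers=0.6)

```text
clock: 6.05
tool_pos: [0.6354, -0.2318, 0.3023]
orientation: [180.0, -0.1, -176.1]
force: [0.7, -0.2, -0.5]
opening: 0.0525
gripper_force: 0.0
```

```bash
cat >> h.py <<'E'
LEAN=35
def grasp(G,back=0,lean=LEAN,yaw=YAW):
    R=tool(lean,yaw); return np.array(G)+R.apply([0,0,.019-back]),R
def w(sx,sy,z):
    a=np.radians(YAW); return np.r_[C+np.array([np.cos(a)*sx-np.sin(a)*sy,np.sin(a)*sx+np.cos(a)*sy]),z]
E
python3 - <<'E'
from h import *
from plant import ctrl
o=ctrl.get_obs();p,R=pose(o); print(o["clock"],p,o["orientation"],o["opening"],o["force"])
a=load("scene1")[1:]; X=plane(*a,(367.6,165.5),.075); print(stand(X))
G=w(-.097,-.009,.057); q,S=grasp(G,.13); print(G,q)
R2=tool(20,YAW)
for r in rows(p,R,[(w(-.17,-.009,.27),R2,8),(q,S,8)]): print(r)
E
```

```text
6.05 [ 0.63535305 -0.23180623  0.30233628] [ 1.79997429e+02 -7.31467484e-02 -1.76066414e+02] 0.0525031067406156 [ 0.65977419 -0.22273386 -0.5462938 ]
[-0.09948638 -0.00986178]
[ 0.51085039 -0.18866055  0.057     ] [ 0.44733465 -0.19304631  0.14792588]
[2.43, 0.64, 0.41, -0.0, -2.51, -0.0]
[4.86, 1.29, 0.81, -0.0, -5.02, -0.0]
[7.28, 1.93, 1.22, -0.0, -7.53, -0.01]
[9.71, 2.58, 1.63, -0.0, -10.04, -0.01]
[12.14, 3.22, 2.04, -0.0, -12.55, -0.01]
[14.57, 3.87, 2.44, -0.0, -15.05, -0.01]
[16.99, 4.51, 2.85, -0.0, -17.56, -0.01]
[19.42, 5.16, 3.26, -0.0, -20.07, -0.02]
[19.3, 5.16, 4.78, -0.0, -21.95, -0.02]
[19.18, 5.16, 6.31, -0.0, -23.82, -0.02]
[19.06, 5.16, 7.84, -0.0, -25.7, -0.02]
[18.95, 5.16, 9.36, -0.0, -27.57, -0.02]
[18.83, 5.16, 10.89, -0.0, -29.45, -0.02]
[18.71, 5.16, 12.41, -0.0, -31.32, -0.02]
[18.59, 5.16, 13.94, -0.0, -33.2, -0.02]
[18.47, 5.16, 15.46, -0.0, -35.07, -0.02]
```

Emit:
send_rows(plan=[[[2.4,0.6,0,0,-2.5,0],[4.9,1.3,0,0,-5,0],[7.3,1.9,0.5,0,-7.5,0],[9.7,2.6,1,0,-10,0],[12.1,3.2,1.5,0,-15,0],[14.6,3.9,2,0,-20,0],[17,4.5,2.5,0,-25,0],[19.4,5.2,3,0,-30,0]]], fingers=0.65)

```text
clock: 6.72
tool_pos: [0.4374, -0.1931, 0.2714]
orientation: [-180.0, 30.3, -176.1]
force: [0.0, 0.3, 1.4]
opening: 0.0569
gripper_force: 0.0
```

```bash
python3 - <<'E'
from h import *
from plant import ctrl
o=ctrl.get_obs();p,R=pose(o); print(o["clock"],p,o["orientation"],o["opening"],o["joint_pos"].round(1))
q,S=grasp(w(-.098,-.009,.057),.13)
for r in rows(p,R,[(q,S,7)]): print(r)
E
```

```text
6.7167 [ 0.43736574 -0.193144    0.27137847] [-179.96405444   30.26217204 -176.05468253] 0.05692902882888787 [ -3.4 -16.3 -36.6  -5.7 -39.9 -79.2]
[0.78, -0.01, 1.59, -0.01, -0.68, -0.0]
[1.56, -0.01, 3.18, -0.01, -1.35, -0.0]
[2.33, -0.02, 4.76, -0.02, -2.03, -0.0]
[3.11, -0.03, 6.35, -0.02, -2.71, -0.0]
[3.89, -0.04, 7.94, -0.03, -3.38, -0.0]
[4.67, -0.04, 9.53, -0.03, -4.06, -0.0]
[5.45, -0.05, 11.11, -0.04, -4.74, -0.0]
```

Emit:
send_rows(plan=[[[0.8,0,1.6,0,-0.7,0],[1.6,0,3.2,0,-1.4,0],[2.4,0,4.8,0,-2.1,0],[3.1,0,6.4,0,-2.8,0],[3.9,0,8,0,-3.5,0],[4.7,0,9.6,0,-4.2,0],[5.4,0,11.1,0,-4.7,0],[5.4,0,11.1,0,-4.7,0]]])

```text
clock: 7.38
tool_pos: [0.4455, -0.1922, 0.1451]
orientation: [179.9, 34.4, -176.2]
force: [-0.3, 0.6, 0.2]
opening: 0.0572
gripper_force: 0.0
```

```bash
python3 - <<'E'
from h import *
from plant import ctrl
o=ctrl.get_obs();p,R=pose(o); print(o["clock"],p,o["orientation"],o["opening"],o["joint_pos"].round(1))
s=ctrl.snapshot("wrist"); cv2.imwrite("pics/w2.png",s["img"][:,:,::-1]); np.savez("pics/w2.npz",**s)
h=cv2.cvtColor(s["img"],cv2.COLOR_RGB2HSV); H,S,V=[h[...,i].astype(int) for i in range(3)]
print(blobs((H>12)&(H<32)&(S>150)&(V>120),100))
E
```

```text
7.3833 [ 0.44552027 -0.19224178  0.14509264] [ 179.8666595    34.43752637 -176.20165744] 0.05721735359166081 [ -6.1  -6.6 -45.5 -18.8 -17.9 -63.9]
[([316.9, 209.9], [299, 204, 38, 16, 298]), ([317.1, 246.2], [297, 215, 41, 63, 2230]), ([185.8, 334.8], [178, 306, 21, 58, 645]), ([447.7, 335.0], [436, 306, 21, 59, 666]), ([406.8, 382.3], [214, 362, 351, 33, 3426])]
```

View pics/w2.png

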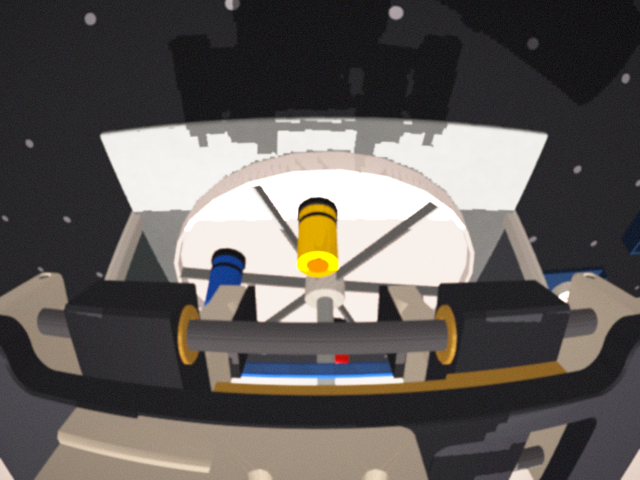

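Yellow is centred laterally at columns 299–337, against the principal point at 317. Joint 5 is nearing its limit though, so I'll fit a quick arm model from the recorded poses and refine the tube position with the fisheye.

```bash
cat >> h.py <<'E'
from scipy.optimize import fsolve
obs=[([-59.755,20.59,.63],[.1602,-.6552,.2256],[180,0,-166.27]),([-3.9,8.1,-6.6],[.5185,-.2279,.29854],[180,0,-174.87]),
([-3.4,-16.3,-36.6],[.43737,-.19314,.27138],[-180,30.26,-176.05]),([-6.1,-6.6,-45.5],[.44552,-.19224,.14509],[179.87,34.44,-176.2])]
E
python3 - <<'E'
from h import *
A=[];b=[]
for j,p,o in obs:
    j=np.radians(j);f=j[1]-j[2];zt=Ro.from_euler("xyz",o,degrees=True).apply([0,0,1]);p=np.array(p)
    # wrist azimuth j1 sign/offset check
    u=None
    A.append((j,f,zt,p))
print([ (np.degrees(j[0]),np.degrees(np.arctan2(p[1],p[0]))) for j,f,zt,p in A])
M=[];y=[]
for j,f,zt,p in A:
    # azimuth from wrist: use d guess iteratively through j1+offset
    u=np.array([np.cos(j[0]),np.sin(j[0]),0]); v=np.array([-u[1],u[0],0])
    M+= [[1,0,np.sin(j[1]),np.cos(f),np.sin(f),zt@u,0],[0,1,np.cos(j[1]),-np.sin(f),np.cos(f),zt[2],0],[0,0,0,0,0,zt@v,1]]
    y+= [p@u,p[2],p@v]
x,res,rk,sv=np.linalg.lstsq(np.array(M),np.array(y),rcond=None); print("a,h,L1,L2,e,d,lat",x.round(3),rk,(np.array(M)@x-y).round(4)); 
# tube from wrist fisheye
s=np.load("pics/w2.npz");K,P=s["K"],s["pose"]
def fray(u):
    d=(np.array(u)-K[:2,2])/K[0,0]; t=np.hypot(*d); return P[:3,3],P[:3,:3]@np.r_[np.sin(t)*d/t,np.cos(t)]
for u,z in [((317.5,265.5),.075),((317.5,203),.028)]:
    o,d=fray(u); X=o+d*(z-o[2])/d[2]; print(X.round(4),stand(X).round(4))
E
```

```text
[(np.float64(-59.754999999999995), np.float64(-76.26043105612352)), (np.float64(-3.9), np.float64(-23.727271610283104)), (np.float64(-3.4), np.float64(-23.82596902411113)), (np.float64(-6.1), np.float64(-23.339993908247962))]
a,h,L1,L2,e,d,lat [-0.125  0.246  0.597  0.602 -0.02   0.363 -0.188] 7 [-0.003  -0.0088  0.0031  0.0034  0.0026  0.0036 -0.0014  0.0058  0.0018
  0.0011  0.0004 -0.0086]
[ 0.5103 -0.1872  0.075 ] [-0.0974 -0.0075]
[ 0.4934 -0.1883  0.028 ] [-0.1144 -0.0075]
```

```bash
cat >> h.py <<'E'
def ik(tcp,R):
    a,h,L1,L2,e,d,lat=-0.125,.246,.597,.602,-.02,.363,-.188
    zt=R.apply([0,0,1]); W=np.array(tcp)-d*zt
    az=np.arctan2(W[1],W[0])-np.arcsin(lat/np.hypot(W[0],W[1])); u=np.array([np.cos(az),np.sin(az),0])
    f=lambda q:[a+L1*np.sin(q[0])+L2*np.cos(q[0]-q[1])+e*np.sin(q[0]-q[1])-W@u,h+L1*np.cos(q[0])-L2*np.sin(q[0]-q[1])+e*np.cos(q[0]-q[1])-W[2]]
    q,_,ok,_=fsolve(f,[0,-.5],full_output=1); F=q[0]-q[1]; ax=np.cos(F)*u-np.array([0,0,np.sin(F)])
    return np.degrees([az,*q,-np.arccos(ax@zt)]).round(1),ok
E
python3 - <<'E'
from h import *
for j,p,o in obs: print(j,ik(p,Ro.from_euler("xyz",o,degrees=True)))
for L in (25,30,35):
  for b in (.13,.06,0):
    q,S=grasp(w(-.0974,-.0075,.057),b,L); print(L,b,ik(q,S))
P=[.4555,.2655,.067]
for L in (25,30,35):
  for yw in (4,30,45,60):
    q,S=grasp(P,0,L,yw); print("pad",L,yw,ik(q,S), ik(q+[0,0,.1],S)[0])
E
```

```text
[-59.755, 20.59, 0.63] (array([-60.1,  20.6,   1.5, -70.9]), 1)
[-3.9, 8.1, -6.6] (array([ -4.3,   8. ,  -7. , -74.9]), 1)
[-3.4, -16.3, -36.6] (array([ -3.9, -15.6, -36.8, -39. ]), 1)
[-6.1, -6.6, -45.5] (array([ -4.3,  -7.2, -46.2, -17.5]), 1)
25 0.13 (array([ -2.4,  -4.1, -38.3, -31. ]), 1)
25 0.06 (array([ -1.8,   3.7, -38.5, -23.1]), 1)
25 0 (array([ -1.4,  10.7, -37.8, -16.8]), 1)
30 0.13 (array([ -3.2,  -6.1, -42.4, -24.2]), 1)
30 0.06 (array([ -2.4,   2.5, -41.9, -16.1]), 1)
30 0 (array([ -1.9,  10.1, -40.7,  -9.8]), 1)
35 0.13 (array([ -4.2,  -7.5, -46.3, -17.1]), 1)
35 0.06 (array([ -3.1,   1.9, -45.2,  -9. ]), 1)
35 0 (array([ -2.3,  10. , -43.4,  -4. ]), 1)
pad 25 4 (array([ 67.3,   8.5, -39. , -37.2]), 1) [ 67.3   0.1 -35.2 -47.3]
pad 25 30 (array([ 59.8,   6.6, -41.3, -23.3]), 1) [ 59.8  -2.2 -37.4 -34.7]
pad 25 45 (array([ 53.7,   7.3, -40.6, -17.8]), 1) [ 53.7  -1.4 -36.7 -30.2]
pad 25 60 (array([ 47.5,   9. , -38.4, -18.8]), 1) [ 47.5   0.6 -34.7 -30.6]
pad 30 4 (array([ 71.4,   7.9, -41.8, -38.2]), 1) [ 71.4  -1.3 -38.2 -47.6]
pad 30 30 (array([ 62.3,   5.4, -44.8, -20.6]), 1) [ 62.3  -4.2 -41.  -31. ]
pad 30 45 (array([ 54.5,   6.3, -43.8, -11.3]), 1) [ 54.5  -3.2 -40.1 -23.9]
pad 30 60 (array([ 46.5,   8.6, -41. , -12.9]), 1) [ 46.5  -0.5 -37.5 -24.6]
pad 35 4 (array([ 75.6,   7.8, -44.5, -40.6]), 1) [ 75.6  -2.2 -41.1 -49. ]
pad 35 30 (array([ 65.1,   4.7, -48.2, -20.6]), 1) [ 65.1  -6.  -44.5 -28.7]
pad 35 45 (array([ 55.3,   5.8, -47. ,  -6.5]), 1) [ 55.3  -4.7 -43.4 -17.7]
pad 35 60 (array([ 45.5,   8.6, -43.6,  -9.1]), 1) [ 45.5  -1.2 -40.2 -18.8]
```

```bash
python3 - <<'E'
from h import *
from plant import ctrl
o=ctrl.get_obs();p,R=pose(o); print(o["clock"],p,o["orientation"])
G=w(-.0974,-.0075,.056)
for r in rows(p,R,[(*grasp(G,.13,30),3),(*grasp(G,.06,30),4)]): print(r)
E
```

```text
7.4333 [ 0.44643733 -0.19266446  0.1469708 ] [ 179.92111382   34.50209932 -176.16663425]
[-0.33, 0.04, 0.02, 0.01, 1.5, -0.03]
[-0.67, 0.07, 0.04, 0.01, 3.0, -0.06]
[-1.0, 0.11, 0.06, 0.02, 4.5, -0.1]
[-0.87, 0.11, 1.81, 0.02, 4.5, -0.1]
[-0.73, 0.11, 3.55, 0.02, 4.5, -0.1]
[-0.59, 0.11, 5.3, 0.02, 4.5, -0.1]
[-0.45, 0.1, 7.04, 0.02, 4.5, -0.1]
```

Emit:
send_rows(plan=[[[-0.5,0.1,0,0,2,0],[-1.0,0.1,0,0,4.5,0],[-0.9,0.1,1.4,0,4.5,0],[-0.8,0.1,2.8,0,4.5,0],[-0.7,0.1,4.2,0,4.5,0],[-0.6,0.1,5.6,0,4.5,0],[-0.5,0.1,7.0,0,4.5,0],[-0.5,0.1,7.0,0,4.5,0]]])

```text
clock: 8.1
tool_pos: [0.4922, -0.1884, 0.0932]
orientation: [180.0, 30.1, -176.0]
force: [0.4, 0.2, -0.6]
opening: 0.0572
gripper_force: 0.0
```

```bash
python3 - <<'E'
from h import *
from plant import ctrl
ctrl.snapshot("wrist")
o=ctrl.get_obs();p,R=pose(o); print(o["clock"],p,o["orientation"],o["joint_pos"].round(1),o["force"])
s=ctrl.snapshot("wrist");img,K,P=s["img"],s["K"],s["pose"];cv2.imwrite("pics/w3.png",img[:,:,::-1])
h=cv2.cvtColor(img,cv2.COLOR_RGB2HSV); H,S,V=[h[...,i].astype(int) for i in range(3)]
print(blobs((H>12)&(H<32)&(S>150)&(V>120),100))
# pixel of tool point for lateral check: tube top in tool frame
def fproj(X):
    c=P[:3,:3].T@(np.array(X)-P[:3,3]); t=np.arctan2(np.hypot(*c[:2]),c[2]); return K[:2,2]+K[0,0]*t*c[:2]/np.hypot(*c[:2])
print("expected top",fproj(w(-.0974,-.0075,.075)),"foot",fproj(w(-.0974,-.0075,.028)))
G=w(-.0974,-.0075,.056)
for r in rows(p,R,[(*grasp(G,0,30),6)]): print(r)
E
```

```text
8.15 [ 0.49172533 -0.18853722  0.09394719] [ 179.99340309   30.14326554 -176.05339416] [ -3.3   3.8 -43.7 -16.3 -13.  -67.9] [-0.67892564  0.87724983 -0.44995464]
[([316.3, 221.4], [292, 214, 49, 20, 447]), ([316.6, 269.1], [290, 228, 56, 82, 3887]), ([185.6, 335.0], [178, 306, 20, 58, 610]), ([447.7, 335.1], [436, 306, 21, 58, 646]), ([403.9, 382.4], [214, 362, 351, 32, 3338])]
expected top [316.88856435 294.14017234] foot [316.97972512 233.22277143]
[0.05, 0.0, 1.02, 0.0, 0.02, -0.0]
[0.1, 0.0, 2.04, 0.0, 0.05, -0.0]
[0.15, 0.0, 3.06, 0.0, 0.07, -0.0]
[0.2, 0.0, 4.08, 0.0, 0.1, -0.0]
[0.25, 0.0, 5.1, 0.0, 0.12, -0.0]
[0.3, 0.01, 6.12, 0.0, 0.14, -0.0]
```

Emit:
send_rows(plan=[[[0,0,1,0,0,0],[0.1,0,2,0,0,0],[0.2,0,3,0,0,0],[0.2,0,4,0,0,0],[0.3,0,5,0,0,0],[0.3,0,5.7,0,0,0],[0.3,0,6.1,0,0,0],[0.3,0,6.1,0,0,0]]])

```text
clock: 8.87
tool_pos: [0.5196, -0.1867, 0.0402]
orientation: [180.0, 30.2, -176.1]
force: [-0.0, -0.1, -0.3]
opening: 0.0568
gripper_force: 0.0
```

```bash
python3 - <<'E'
from h import *
from plant import ctrl
o=ctrl.get_obs();p,R=pose(o); print(o["clock"],p,o["orientation"],o["joint_pos"].round(1),o["force"],o["opening"])
g=p-R.apply([0,0,.019]); print("grasp pt",stand(g),g[2])
s=ctrl.snapshot("side");cv2.imwrite("pics/s3.png",s["img"][180:420,240:560,::-1].repeat(2,0).repeat(2,1))
E
```

```text
8.8667 [ 0.51961879 -0.18670981  0.04017494] [ 179.99494945   30.2417303  -176.06148309] [ -5.3  12.4 -39.1 -28.4  -9.8 -53.9] [-0.01927317 -0.07241619 -0.32873752] 0.0568232195870037
grasp pt [-0.09768739 -0.00765766] 0.056589199077688765
```

View pics/s3.png

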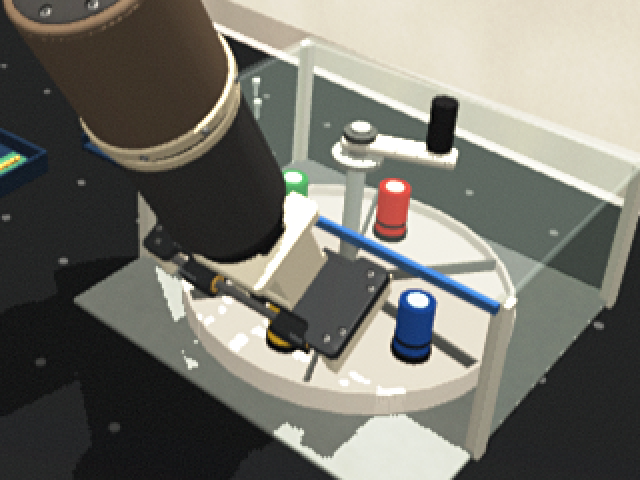

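The gripper is over yellow at (285,330) and clear of both the blue edge and the blue tube, with no force showing. I'll close, then pull back along the tool axis.

Emit:
send_rows(plan=[[[0,0,0,0,0,0],[0,0,0,0,0,0],[0,0,0,0,0,0],[0,0,0,0,0,0],[0,0,0,0,0,0],[0,0,0,0,0,0],[0,0,-0.3,0,0,0],[0,0,-0.8,0,0,0]]], fingers=0)

```text
clock: 9.58
tool_pos: [0.5147, -0.1869, 0.0461]
orientation: [180.0, 30.1, -176.1]
force: [-0.1, -0.4, -1.0]
opening: 0.0297
gripper_force: 30.0
```

Emit:
send_rows(plan=[[[0,0,-1,0,0,0],[0,0,-2.2,0,0,0],[0,0,-3.5,0,0,0],[0,0,-5,0,0,0],[0,0,-6.5,0,0,0],[0,0,-8,0,0,0],[0,0,-9.5,0,0,0],[0,0,-11,0,0,0]]])

```text
clock: 10.25
tool_pos: [0.4588, -0.1907, 0.142]
orientation: [-180.0, 30.2, -176.1]
force: [0.7, 0.3, -1.8]
opening: 0.0293
gripper_force: 30.0
```

```bash
python3 - <<'E'
from h import *
from plant import ctrl
o=ctrl.get_obs();p,R=pose(o); print(o["clock"],p,o["orientation"],o["joint_pos"].round(1),o["force"],o["opening"],o["gripper_force"])
P=np.array([.4555,.2655,.09]);
for yw in (20,30,45,60,70): 
    q,S=grasp(P,0,30,yw); print(yw,ik(q,S)[0],ik(q-[0,0,.024],S)[0])
s=ctrl.snapshot("side");cv2.imwrite("pics/s4.png",s["img"][:,:,::-1])
E
```

```text
10.25 [ 0.4587712  -0.19070334  0.14199495] [-179.99091563   30.1607464  -176.06876108] [ -3.2  -4.6 -45.3 -10.7 -19.6 -73.8] [ 0.67954596  0.34382004 -1.76967302] 0.02934672054791021 29.999317824840546
20 [ 66.7   3.4 -43.6 -29.8] [ 66.7   6.  -44.3 -27.7]
30 [ 62.3   3.  -44.1 -22.8] [ 62.3   5.5 -44.8 -20.5]
45 [ 54.5   3.8 -43.1 -14.2] [ 54.5   6.4 -43.8 -11.2]
60 [ 46.5   6.3 -40.4 -15.5] [ 46.5   8.7 -41.1 -12.8]
70 [ 42.    8.4 -37.8 -21.5] [ 42.   10.7 -38.5 -19.3]
```

View pics/s4.png

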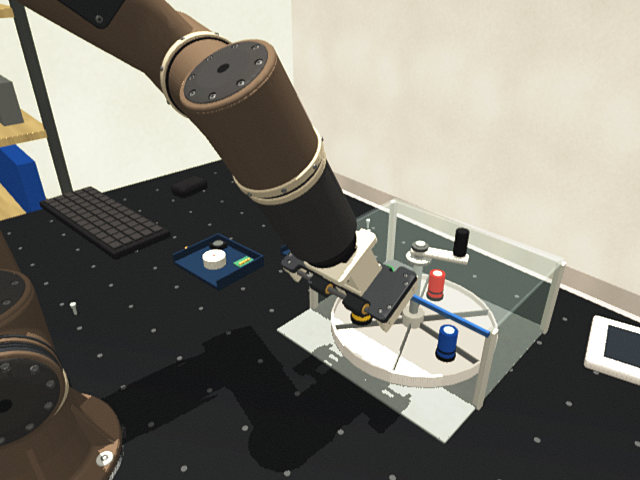

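The tube is held: opening 29 mm, grip 30 N, clear of the hood. I'll plan the carry.

```bash
python3 - <<'E'
from h import *
from plant import ctrl
o=ctrl.get_obs();p,R=pose(o)
P=np.array([.4565,.2662,.0666])
wp=[(p+[-.03,0,.11],tool(30,YAW),5),(np.array([.49,.04,.25]),tool(30,35),9),(grasp(P+[0,0,.09],0,30,65)[0],tool(30,65),9)]
Q=[(p,R)]+[(a,b) for a,b,_ in wp]
for i in range(3):
    for f in (0,.5,1): print(ik(Q[i][0]*(1-f)+Q[i+1][0]*f, tool(30,[YAW,YAW,35,65][i]*(1-f)+[YAW,YAW,35,65][i+1]*f)))
r=rows(p,R,wp); 
# split in chunks of 8 re-based
def rebase(r):
    b=(np.zeros(3),Ro.identity())
    for k in range(0,len(r),8):
        out=[]
        for x in r[k:k+8]:
            t=np.array(x[:3]);S=Ro.from_rotvec(x[3:],degrees=True)
            out.append(np.r_[b[1].inv().apply(t-b[0]),(b[1].inv()*S).as_rotvec(degrees=True)].round(1).tolist())
        print(out); b=(t,S)
rebase(r)
E
```

```text
(array([ -3.1,  -5. , -42.5, -23. ]), 1)
(array([ -3.3, -10.8, -40.9, -30.4]), 1)
(array([ -3.5, -15.8, -38.6, -37.6]), 1)
(array([ -3.5, -15.8, -38.6, -37.6]), 1)
(array([ 10.9, -16. , -38.9, -37.5]), 1)
(array([ 22.1, -11.9, -36.2, -36.8]), 1)
(array([ 22.1, -11.9, -36.2, -36.8]), 1)
(array([ 34.5,  -7.1, -38.3, -30.6]), 1)
(array([ 44.1,   1.6, -36.6, -25.5]), 1)
[[-0.6, 0.0, -2.2, -0.0, 0.1, 0.0], [-1.2, 0.1, -4.4, -0.0, 0.1, 0.0], [-1.8, 0.1, -6.6, -0.0, 0.2, 0.0], [-2.4, 0.2, -8.8, -0.0, 0.3, 0.0], [-3.0, 0.2, -11.0, -0.0, 0.3, 0.0], [-3.7, 2.7, -10.5, -1.8, 0.3, -3.0], [-4.4, 5.2, -10.1, -3.5, 0.3, -6.0], [-5.1, 7.7, -9.6, -5.3, 0.3, -8.9]]
[[-1.1, 2.3, 0.7, -1.7, 0.0, -3.0], [-2.2, 4.6, 1.4, -3.5, 0.0, -6.0], [-3.3, 6.9, 2.1, -5.2, 0.0, -9.0], [-4.4, 9.3, 2.8, -6.9, -0.0, -11.9], [-5.5, 11.6, 3.4, -8.6, 0.0, -14.9], [-6.6, 13.9, 4.1, -10.4, 0.0, -17.9], [-6.2, 16.5, 5.4, -12.0, -0.0, -20.8], [-5.9, 19.1, 6.6, -13.7, 0.0, -23.7]]
[[-0.7, 2.2, 1.8, -1.7, 0.0, -2.9], [-1.4, 4.3, 3.6, -3.3, -0.0, -5.8], [-2.0, 6.5, 5.4, -5.0, 0.0, -8.7], [-2.7, 8.7, 7.2, -6.7, 0.0, -11.5], [-3.4, 10.8, 9.0, -8.3, 0.0, -14.4], [-4.1, 13.0, 10.8, -10.0, 0.0, -17.3], [-4.8, 15.2, 12.6, -11.7, 0.0, -20.2]]
```

Emit:
send_rows(plan=[[[-0.6,0,-2.2,0,0,0],[-1.2,0.1,-4.4,0,0,0],[-1.8,0.1,-6.6,0,0,0],[-2.4,0.2,-8.8,0,0,0],[-3,0.2,-11,0,0,0],[-3.7,2.7,-10.5,-1.8,0,-3],[-4.4,5.2,-10.1,-3.5,0,-6],[-5.1,7.7,-9.6,-5.3,0,-8.9]]])

```text
clock: 10.97
tool_pos: [0.45, -0.1136, 0.2506]
orientation: [179.9, 30.3, -165.7]
force: [0.4, 0.1, -1.1]
opening: 0.0295
gripper_force: 30.0
```

Emit:
send_rows(plan=[[[-1.1,2.3,0.7,-1.7,0,-3],[-2.2,4.6,1.4,-3.5,0,-6],[-3.3,6.9,2.1,-5.2,0,-9],[-4.4,9.3,2.8,-6.9,0,-11.9],[-5.5,11.6,3.4,-8.6,0,-14.9],[-6.6,13.9,4.1,-10.4,0,-17.9],[-6.2,16.5,5.4,-12,0,-20.8],[-5.9,19.1,6.6,-13.7,0,-23.7]]])

```text
clock: 11.63
tool_pos: [0.4848, 0.0929, 0.2228]
orientation: [-180.0, 30.3, -138.2]
force: [0.1, -0.3, -1.4]
opening: 0.0299
gripper_force: 30.0
```

Emit:
send_rows(plan=[[[-0.7,2.2,1.8,-1.7,0,-2.9],[-1.4,4.3,3.6,-3.3,0,-5.8],[-2,6.5,5.4,-5,0,-8.7],[-2.7,8.7,7.2,-6.7,0,-11.5],[-3.4,10.8,9,-8.3,0,-14.4],[-4.1,13,10.8,-10,0,-17.3],[-4.8,15.2,12.6,-11.7,0,-20.2],[-4.8,15.2,12.6,-11.7,0,-20.2]]])

```text
clock: 12.3
tool_pos: [0.4615, 0.2775, 0.1359]
orientation: [180.0, 30.1, -114.8]
force: [0.1, 0.5, 0.4]
opening: 0.0295
gripper_force: 30.0
```

```bash
python3 - <<'E'
from h import *
from plant import ctrl
s=ctrl.snapshot("wrist")
o=ctrl.get_obs();p,R=pose(o); print(o["clock"],p,o["orientation"],o["joint_pos"].round(1),o["force"],o["opening"],o["gripper_force"])
g=p-R.apply([0,0,.019]);print("grasp",g)
img=s["img"];cv2.imwrite("pics/w5.png",img[:,:,::-1]);np.savez("pics/w5.npz",**s)
for n in("scene","side"):
    t=ctrl.snapshot(n);np.savez(f"pics/{n}5.npz",**t);cv2.imwrite(f"pics/{n}5.png",t["img"][:,:,::-1])
E
```

```text
12.35 [0.46162718 0.27606782 0.13664171] [ 179.96860225   30.06751731 -114.90448735] [ 41.3   2.5 -33.2 -24.9 -28.7 -46.9] [ 1.00616998 -0.39196311 -0.4972905 ] 0.029576852112364823 29.999273121356964
grasp [0.45762795 0.26742925 0.15308498]
```

View pics/w5.png

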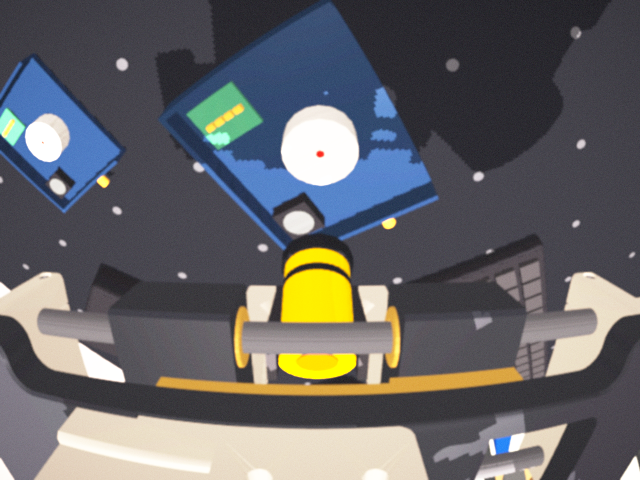

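The wrist view shows the tube held upright at (317,310) and the pad's red dot at (320,154). I'll place the dot in world coordinates from this view and compare it with the arm position.

```bash
python3 - <<'E'
from h import *
from plant import ctrl
s=np.load("pics/w5.npz");K,P,img=s["K"],s["pose"],s["img"]
h=cv2.cvtColor(img,cv2.COLOR_RGB2HSV); H,S,V=[h[...,i].astype(int) for i in range(3)]
b=blobs(((H<10)|(H>170))&(S>120)&(V>120)&(np.mgrid[:480,:640][0]<200),3);print(b)
def fr(u,z):
    d=(np.array(u)-K[:2,2])/K[0,0]; t=np.hypot(*d); d=P[:3,:3]@np.r_[np.sin(t)*d/t,np.cos(t)]; o=P[:3,3]; return o+d*(z-o[2])/d[2]
D=fr(b[0][0],.03); print("dot",D)
print("foot front edge", fr((317.5,235),.153-.0366+.008))
o=ctrl.get_obs();p,R=pose(o); g=p-R.apply([0,0,.019]); print("g",g,(D-g)[:2])
T=p+np.r_[(D-g)[:2],.0676-g[2]]
for r in rows(p,R,[(T,tool(30,65),8)]): print(r)
E
```

```text
[([319.8, 153.5], [317, 151, 7, 6, 35])]
dot [0.45357505 0.26435027 0.03      ]
foot front edge [0.44742348 0.24702069 0.1244    ]
g [0.45780614 0.26606177 0.15431669] [-0.00423109 -0.0017115 ]
[0.58, 0.04, 0.92, -0.0, 0.02, 0.0]
[1.16, 0.08, 1.83, -0.01, 0.04, 0.0]
[1.74, 0.12, 2.75, -0.01, 0.05, 0.01]
[2.32, 0.16, 3.67, -0.01, 0.07, 0.01]
[2.9, 0.2, 4.58, -0.02, 0.09, 0.01]
[3.48, 0.24, 5.5, -0.02, 0.11, 0.01]
[4.06, 0.28, 6.41, -0.02, 0.13, 0.02]
[4.64, 0.32, 7.33, -0.03, 0.15, 0.02]
```

Emit:
send_rows(plan=[[[0.6,0,0.9,0,0,0],[1.2,0.1,1.8,0,0,0],[1.7,0.1,2.8,0,0,0],[2.3,0.2,3.7,0,0,0],[2.9,0.2,4.6,0,0,0],[3.3,0.2,5.3,0,0,0],[3.5,0.2,5.6,0,0,0],[3.5,0.2,5.6,0,0,0]]])

```text
clock: 13.12
tool_pos: [0.4594, 0.2731, 0.0722]
orientation: [-180.0, 30.2, -115.0]
force: [1.0, -0.1, -1.5]
opening: 0.0294
gripper_force: 30.0
```

```bash
python3 - <<'E'
from h import *
from plant import ctrl
s=ctrl.snapshot("wrist");K,P,img=s["K"],s["pose"],s["img"]
cv2.imwrite("pics/w6.png",img[100:400,200:440,::-1].repeat(2,0).repeat(2,1))
h=cv2.cvtColor(img,cv2.COLOR_RGB2HSV); H,S,V=[h[...,i].astype(int) for i in range(3)]
b=blobs(((H<10)|(H>170))&(S>120)&(V>120)&(np.mgrid[:480,:640][0]<230),3);print(b)
print(blobs((H>12)&(H<32)&(S>150)&(V>120),300))
def fr(u,z):
    d=(np.array(u)-K[:2,2])/K[0,0]; t=np.hypot(*d); d=P[:3,:3]@np.r_[np.sin(t)*d/t,np.cos(t)]; o=P[:3,3]; return o+d*(z-o[2])/d[2]
if b: print("dot",fr(b[0][0],.03))
o=ctrl.get_obs();p,R=pose(o); g=p-R.apply([0,0,.019]); print("g",g,o["joint_pos"].round(1),o["force"])
col=V[:,317]; print(col[190:300:2])
E
```

```text
[([320.5, 226.1], [316, 223, 10, 7, 54])]
[([205.1, 177.0], [182, 163, 43, 29, 348]), ([316.4, 259.2], [283, 247, 68, 31, 1026]), ([316.7, 297.4], [280, 268, 74, 55, 3538]), ([240.0, 337.1], [234, 307, 15, 61, 488]), ([393.1, 336.6], [385, 307, 15, 61, 460]), ([316.9, 364.8], [278, 354, 79, 25, 1656]), ([356.1, 384.4], [157, 368, 365, 27, 4159])]
dot [0.45370606 0.2645797  0.03      ]
g [0.45565234 0.26472176 0.08914953] [ 38.8   8.8 -34.1 -34.1 -23.2 -35.1] [ 0.79162385 -0.17219101 -0.61304832]
[255 255 255 255 255 255 255 255 255 255 255 255 255 255 255 255 255 253
 254 254 255 255 154  44  39  40  44  42  61 234 255 254 254 254 254 255
 197  42  43 127 255 255 254 254 254 254 254 254 254 254 254 254 254 254
 254]
```

View pics/w6.png

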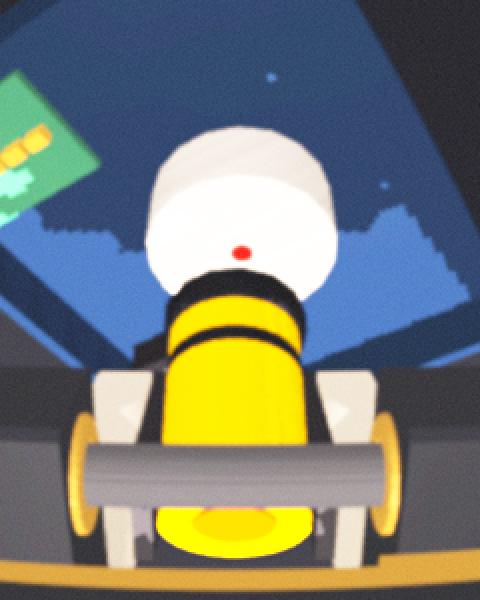

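```bash
python3 - <<'E'
from h import *
from plant import ctrl
s=ctrl.snapshot("wrist");K,P=s["K"],s["pose"]
def fr(u,z):
    d=(np.array(u)-K[:2,2])/K[0,0]; t=np.hypot(*d); d=P[:3,:3]@np.r_[np.sin(t)*d/t,np.cos(t)]; o=P[:3,3]; return o+d*(z-o[2])/d[2]
o=ctrl.get_obs();p,R=pose(o); g=p-R.apply([0,0,.019]); D=fr((320.5,226.1),.03); print("dot",D,"g",g)
hd=np.array([np.cos(np.radians(65)),np.sin(np.radians(65))])
t=fr((316.8,234.5),g[2]-.0366)[:2]+.017*hd; print("tube",t, "dot-tube",D[:2]-t,"dot-g",(D-g)[:2])
dl=((D[:2]-t)+(D-g)[:2])/2
for z in (.0686,.0664):
    print(rows(p,R,[(p+np.r_[dl,z-g[2]],tool(30,65),1)]))
E
```

```text
dot [0.45425157 0.26537746 0.03      ] g [0.45580692 0.26500783 0.08951098]
tube [0.45631521 0.26529022] dot-tube [-2.06364596e-03  8.72351344e-05] dot-g [-0.00155535  0.00036963]
[[1.1, 0.18, 1.78, -0.08, 0.26, 0.02]]
[[1.21, 0.18, 1.97, -0.08, 0.26, 0.02]]
```

The tube and the arm agree on the offset to within 1 mm. Lowering slowly.

Emit:
send_rows(plan=[[[0.3,0.1,0.5,0,0,0],[0.6,0.2,1.0,0,0,0],[0.9,0.2,1.4,0,0,0],[1.0,0.2,1.6,0,0,0],[1.1,0.2,1.8,0,0,0],[1.15,0.2,1.9,0,0,0],[1.2,0.2,1.95,0,0,0],[1.2,0.2,1.95,0,0,0]]])

```text
clock: 13.88
tool_pos: [0.4577, 0.2745, 0.0498]
orientation: [-179.9, 30.3, -114.9]
force: [-1.3, -1.1, 1.0]
opening: 0.0296
gripper_force: 30.0
```

```bash
python3 - <<'E'
from h import *
from plant import ctrl
o=ctrl.get_obs();p,R=pose(o); g=p-R.apply([0,0,.019]); print(o["clock"],g,o["force"],o["moment"],o["opening"])
E
```

```text
13.8833 [0.45360665 0.26586486 0.06623432] [-1.29295173 -1.09014325  0.96170798] [-1.28395831  1.12352896  0.19532064] 0.029575918394605077
```

Emit:
send_rows(plan=[[[0.05,0,0.09,0,0,0],[0.05,0,0.09,0,0,0],[0.05,0,0.09,0,0,0]]])

```text
clock: 14.13
tool_pos: [0.4579, 0.2748, 0.0497]
orientation: [-179.9, 30.3, -114.9]
force: [-5.9, -4.7, 13.6]
opening: 0.0297
gripper_force: 30.0
```

Firm contact with the pad. I'll ease off and release.

Emit:
send_rows(plan=[[[-0.03,0,-0.06,0,0,0],[-0.03,0,-0.06,0,0,0]]])

```text
clock: 14.3
tool_pos: [0.4579, 0.2746, 0.0498]
orientation: [-179.9, 30.3, -114.9]
force: [-2.4, -1.2, 7.5]
opening: 0.0295
gripper_force: 30.0
```

Emit:
send_rows(plan=[[[0,0,0,0,0,0],[0,0,0,0,0,0],[0,0,0,0,0,0],[0,0,0,0,0,0],[0,0,0,0,0,0]]], fingers=0.6)

```text
clock: 14.72
tool_pos: [0.4575, 0.2743, 0.049]
orientation: [-179.9, 30.2, -115.0]
force: [-0.2, -0.2, -0.8]
opening: 0.0514
gripper_force: 0.0
```

Emit:
send_rows(plan=[[[0,0,-0.7,0,0,0],[0,0,-2,0,0,0],[0,0,-4,0,0,0],[0,0,-6,0,0,0],[0,0,-8,0,0,0],[0,0,-10,0,0,0],[0,0,-11,0,0,0],[0,0,-11,0,0,0]]])

```text
clock: 15.38
tool_pos: [0.4344, 0.224, 0.1467]
orientation: [-179.8, 30.4, -114.9]
force: [0.6, 0.2, -0.2]
opening: 0.0525
gripper_force: 0.0
```

```bash
python3 - <<'E'
from h import *
from plant import ctrl
s=ctrl.snapshot("wrist");K,P,img=s["K"],s["pose"],s["img"]
t=ctrl.snapshot("side")["img"]
h=cv2.cvtColor(img,cv2.COLOR_RGB2HSV); H,S,V=[h[...,i].astype(int) for i in range(3)]
print(blobs((H>12)&(H<32)&(S>150)&(V>120),300))
cv2.imwrite("pics/end.png",np.hstack([cv2.resize(img,(400,300)),cv2.resize(t,(400,300))])[:,:,::-1])
o=ctrl.get_obs();print(o["clock"],o["tool_pos"],o["force"],o["opening"])
E
```

```text
[([317.3, 243.6], [295, 203, 47, 79, 3022]), ([194.7, 333.9], [186, 305, 20, 60, 589]), ([438.5, 333.6], [428, 305, 20, 60, 562]), ([394.4, 383.1], [204, 363, 355, 33, 3943])]
15.4833 [0.43407934 0.22430999 0.14443806] [-0.71103364  0.85913138 -0.03613173] 0.052456165940168116
```

View pics/end.png

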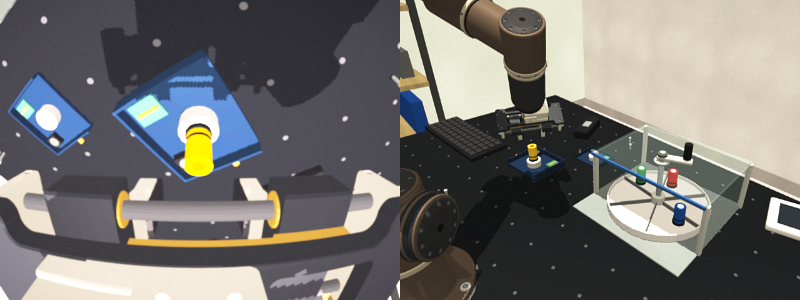

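The tube stands upright and centred on the pad, at wrist (198,150) and side (532,153). The other three are upright in their bins and the arm is clear, so I'm handing in.

```bash
python3 -c "
from plant import ctrl
print(ctrl.close_job())"
```

```text
the job is handed in; nothing more can be done
None
```

The yellow tube was cranked to the opening, taken out without any sign of touching the hood, and left upright on the pad with the gripper clear; the other three tubes are still standing in their bins, and I handed the job in at 15.5 s, though no verdict came back.

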